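# Set the length stop: pin round the L-shaped slot into its lock pocket

## Robot

A 6-joint arm with a two-finger parallel gripper is mounted at the origin on the work surface; the furniture and walls round the work are solid. World frame = base frame: x ahead of the robot, y to its left, z up, the work surface at z = 0. Lengths are in m, angles in rad, forces in N, time in s.
With the tool pointing down it reaches from about 0.4 to 0.825 m from the base axis. Payload 7 kg.
Tool frame: the origin (TCP) lies between the finger pads; the fingertips stand 11 mm ahead of it and the grasp point (between the pads) lies 8 mm behind it (arm.tips_ahead is the distance from the TCP to the fingertips, in m); z points along the fingers, x is the direction in which the jaws open and shut, and the axes are right-handed (so a half turn about z gives the same grasp; the last joint's range is limited). The gripper opens to 88 mm and grips with 3 to 60 N. Pads are 19 mm wide; open, the fingers measure 130 mm over their backs; the gripper's body (78 mm by 193 mm) begins 47 mm behind the grasp point.
Start: joints at [1.505, 0.359, 0.012, 0, -1.224, -0.288], TCP at [0.234, 0.633, 0.238] pointing down, gripper open.
Joint ranges: [-3.07, 3.07], [-1.43, 2.12], [-1.02, 1.25], [-3.03, 1.67], [-3.05, -0], [-3.03, 3.03]. Speed limits (rad/s): [2.39, 2.39, 3.01, 3.14, 3.14, 3.14].

## Interface

Orientations are given as [roll, pitch, yaw] about the fixed x, y, z axes, in that order (R = Rz(yaw) Ry(pitch) Rx(roll)).
In Python, from station import arm, optics, finder gives the robot as it stands. The module is installed in compiled form; this text tells all that it offers.
- The arm moves only by the tool apply_moves, never from a script. Its argument "increments" is one flat list of numbers, 6 for each row, row after row: the shift along the world's x, y, z in m, then the turn, a rotation vector about the world's x, y, z in rad. In form: [tx, ty, tz, rx, ry, rz, tx, ty, tz, rx, ry, rz, ...]. A call has 1 to 20 rows; each row shifts and turns the pose as measured when the row begins; what a row does not reach is not made up. A row lasts 1/12 s, in which the tool goes at most 41.7 mm and 7.16 degrees, less where a joint would pass 70% of its speed; a pose out of reach is approached as far as the arm can. A call with a gripper value outside its range is refused whole. "hand" is the closure, from 0 (fully open) to 1 (shut), set as the call begins (left out, the last holds). The fingers move at their own pace and stop on an object; "force" is the grip in N (left out, the last holds). Time passes only in rows, so rows that do not move let the fingers close. It gives the time, the measured TCP pose, the force and the opening at its end, in the units of the state.
- arm.get_state(): the state, without advancing time (a new reading comes with each control period).
- optics.grab_frame(name): name is "scene" or "top" or "wrist"; returns the picture (384x512x3 uint8, red, green, blue); there is no depth.
- optics.camera_model(name): a dict with "fx", "fy", "cx", "cy" (pixels), "world_to_cam" (4x4, takes a point from world to camera coordinates); the wrist camera has in their place "T_tool_cam" (4x4, takes a point from camera to tool coordinates, whose origin is the TCP and whose axes are the tool frame's). Camera axes: x right, y up, looking along -z (the intrinsics and any distortion apply to the point x, -y, -z); pixel columns grow to the right and rows downward; lengths in m; the calibration is good to about 2 mm. The wrist camera is an equidistant fisheye: a pixel r from the principal point sees the ray r / f radians off the axis. A picture is of the moment at which its call begins: read the wrist's pose just before it. camera_model takes no time and is no camera call.
- arm.job_done(): hands the job in, once; it reports no verdict.
Trained networks look in the newest picture that a camera, given by its name, has taken for a name from the list of things; names that differ only in an ending like _2 or _b are one class to them, and where a whole thing is asked for, a point or a joint stands for the part that bears it (a point fixed in the world has none). Each returns a list of dicts, best first, with "conf" (0 to 1); they miss things now and then, are a little off and sometimes report something else, mostly with a low value. They report only what shows in the picture. A call takes as long as a camera call.
- finder.find_in(camera, name): "box" ([left, top, right, bottom] in pixels, round what is visible of it).
- finder.landmark_of(camera, name): "point" ([column, row] in pixels: a listed point, or the origin of a listed thing).
The state is a dict: "t": time; "q": joint angles; "qd": joint speeds; "joint_efforts": joint torques, N m; "eef_pos": TCP position; "ee_rot": TCP orientation; "force": force on the tool from outside, world axes, zero at the start; "moment": the same for the moment, N m; "width": finger opening in m.
Only numpy, scipy, OpenCV 4.12 (cv2) and the standard library are available. Lean on these libraries where they do the work, as an engineer would, in place of code of your own. Each camera call takes 0.05 s, during which the arm holds its last target. There are 200 camera calls.

## Task

Set the lead-length stop on the slotted gauge plate: push the stop pin with the tall round head along its slot to the corner, then sideways round the corner until it stands fully home at the closed end of the short lock pocket. Only push it: do not grip it and do not lift it out of the slot. Leave the square-headed pin and the things lying about where they are, and finish with the hand clear.

Things in the scene. Friction and masses are not known exactly. Their poses are not given: they have to be found in the camera images.
- gauge_plate: fixed aluminium plate, 180 (x) x 230 (y) x 22 mm, on the board, with two mirrored L-shaped slots 15 mm wide, 18 mm deep in its top. Origin: centre of its underside; top at z +22 mm. x runs along the long legs, away from the robot (yaw varies up to 0.35 rad), y left. Long legs: centre lines y = +42 and -42 mm, from x = -62 mm to the corner at x = +45 mm, where the short legs (lock pockets) turn outward
- round_pin: stop pin to move: bare steel, tall round head 32 mm across, 36 mm high, sliding on the plate; shank 12 mm thick, 16 mm long, in the slot. About 0.22 kg, not held down; 1 to 4 N slide it, it stays where left. Starts in the long leg of the left or right slot, 6 to 9 cm short of the corner. Origin on its axis at the underside of the head (level of the plate top, 218 mm up); z up; yaw means nothing
- square_pin: other stop pin, to be left alone: same steel and shank, but a low square head, 30x30 mm, 22 mm high. Starts in the long leg of the other slot. Origin on its axis at the underside of the head; z up
- corner_left (a point): corner of the left slot, local x +45, y +42 mm, at the level of the plate top: the round pin's origin when it stands in that corner; axes as the gauge plate's
- corner_right (a point): the same for the right slot, local x +45, y -42 mm
- end_left (a point): closed end of the left slot's short leg (end wall at local y +93 mm), at the level of the plate top: the round pin's origin when its shank touches the end wall (local x +45, y +87 mm); axes as the gauge plate's
- end_right (a point): the same for the right slot: local x +45, y -87 mm
- board: fixed plywood board, 412 (x) x 606 (y) x 12 mm, lying on the rim of a blue crate, carrying the plate and the loose things; origin at the centre of its underside; its top is 196 mm above the work surface
- roller: a grey grooved roller standing on its face, 41 mm across, 26 mm high, loose on the left near corner of the gauge plate; origin at the centre of its underside
- hex_key: an L-shaped hex key lying flat, 32x83x5 mm, loose on the right near corner of the gauge plate; origin at the centre of its underside
- spanner: an open-ended spanner lying flat, 29x162x8 mm, near the right end of the board; origin at the centre of its underside
- pen: a marker pen lying down, 17x135x16 mm, near the left end of the board; origin at the centre of its underside
- carton: a small cardboard carton, 50x70x35 mm, at the near left corner of the board; origin at the centre of its underside
- tape: a roll of black tape lying flat, 55x53x19 mm, at the near right corner of the board; origin at the centre of its underside

How it is judged:
By the outcome, as a careful person would: the job done as asked, in the order asked, and still so for the second after the job is handed in, with the robot touching nothing.
It also fails if it takes over 48 s, if anything falls off the work surface, if the arm or the gripper's body presses on something with over 40 N, if the wrist force passes 120 N, or if a joint passes its speed limit or range.

## Working session

There is one attempt and no reset: what is moved stays moved. The work goes in short steps, Python scripts to look and compute and a tool call to move; the robot and the scene stay as the last step left them, time stands still between calls to the robot, and variables do not carry over. Pictures are saved under pics/ and viewed, about 8 in all and at most 12, crops included, and the job is handed in when it is done.

Besides the shell and the picture viewer there is one more tool, called as name(argument=value, ...) on one line, values as JSON. apply_moves: Moves the arm, as the interface text tells. Its arguments: {"type":"object","properties":{"increments":{"type":"array"},"hand":{"type":"number"},"force":{"type":"number"}},"required":["increments"]}

```bash
mkdir -p pics
cat > h.py <<'E'
import numpy as np, cv2
from station import arm, optics, finder
def ray_hit(cam, px, z):
    m=optics.camera_model(cam); T=np.linalg.inv(np.array(m["world_to_cam"]))
    d=np.array([(px[0]-m["cx"])/m["fx"],-(px[1]-m["cy"])/m["fy"],-1.])
    o=T[:3,3]; w=T[:3,:3]@d
    return o+w*(z-o[2])/w[2]
def save(cam,f):
    im=optics.grab_frame(cam); cv2.imwrite(f,cv2.cvtColor(im,cv2.COLOR_RGB2BGR)); return im
E
python3 - <<'E'
from h import *
print({k:v for k,v in optics.camera_model("top").items() if k!="world_to_cam"})
for c in ("top","scene"):
    save(c,f"pics/{c}1.png")
    for n in ("round_pin","square_pin","corner_left","corner_right","end_left","end_right","gauge_plate"):
        z=.196 if n=="gauge_plate" else .218
        for r in finder.landmark_of(c,n)[:1]: print(c,n,np.round(r["point"],1),round(r["conf"],2),np.round(ray_hit(c,r["point"],z),4))
print(arm.get_state())
E
```

```text
{'fx': 438.293374167814, 'fy': 438.293374167814, 'cx': 259.9194825430109, 'cy': 187.47698162986205}
top round_pin [259.9 179.1] 0.7 [ 0.5022 -0.0386  0.218 ]
top square_pin [260.5 176.9] 0.52 [ 0.5077 -0.0395  0.218 ]
top corner_left [264.9 151.7] 0.67 [ 0.5711 -0.0442  0.218 ]
top corner_right [295.6 159.6] 0.75 [ 0.5584 -0.1196  0.218 ]
top end_left [250.5 148.3] 0.93 [ 0.5763 -0.0087  0.218 ]
top end_right [318.1 160.7] 0.55 [ 0.5608 -0.1737  0.218 ]
top gauge_plate [277.1 179.4] 0.91 [ 0.5106 -0.0799  0.196 ]
scene round_pin [282.8 202.1] 0.48 [ 0.4878 -0.1165  0.218 ]
scene square_pin [300.3 182.1] 0.73 [ 0.5725 -0.1272  0.218 ]
scene corner_left [271.1 170.6] 0.75 [ 0.5794 -0.043   0.218 ]
scene corner_right [300.3 182.8] 0.69 [ 0.5701 -0.1281  0.218 ]
scene end_right [314.  191.7] 0.67 [ 0.5552 -0.1699  0.218 ]
{'t': 0.8, 'q': array([ 1.50504913e+00,  3.58570242e-01,  1.18942920e-02,  3.51828241e-06,
       -1.22408675e+00, -2.88099940e-01]), 'qd': array([-0.00167343,  0.0003233 , -0.00182615, -0.00013382, -0.0010884 ,
       -0.00037776]), 'joint_efforts': array([-2.05135009e-03, -5.82273245e+01,  2.93301111e+01,  7.00232551e+00,
        1.27772658e-02, -1.98181090e-05]), 'eef_pos': array([0.23390478, 0.6331552 , 0.23757865]), 'ee_rot': array([ 3.14158627e+00,  3.31838941e-05, -1.92464227e+00]), 'force': array([-0.1171658 , -0.00301791,  0.2309647 ]), 'moment': array([-0.02422039, -0.00788912, -0.03137476]), 'width': 0.08771173075886372}
```

View pics/top1.png

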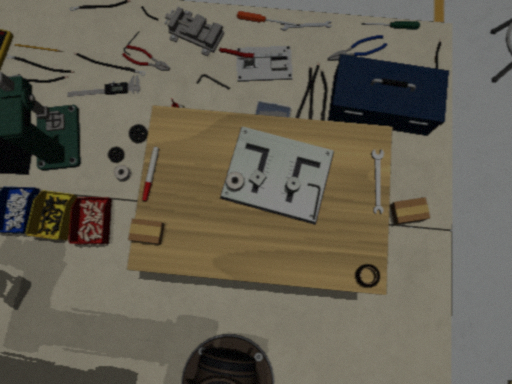

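View pics/scene1.png

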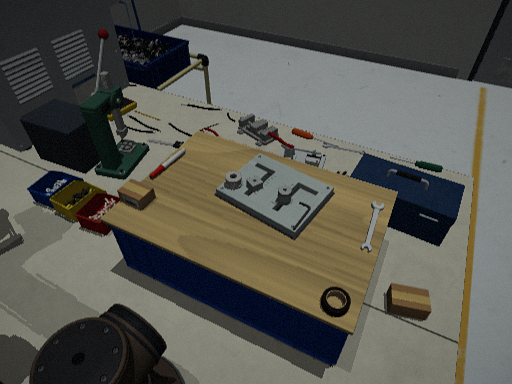

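The top view shows the plate at about (277,175). The left slot's pin (258,178) has a squarish head and the right slot's pin (293,184) looks round and tall. I'll enlarge the crop to confirm this and to fit the plate.

Run:
```python
from h import *
im=cv2.imread("pics/top1.png")[115:235,205:350]; a=cv2.resize(im,None,fx=5,fy=5,interpolation=cv2.INTER_CUBIC)
cv2.imwrite("pics/topc.png",a)
```

```text
(no output)
```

View pics/topc.png

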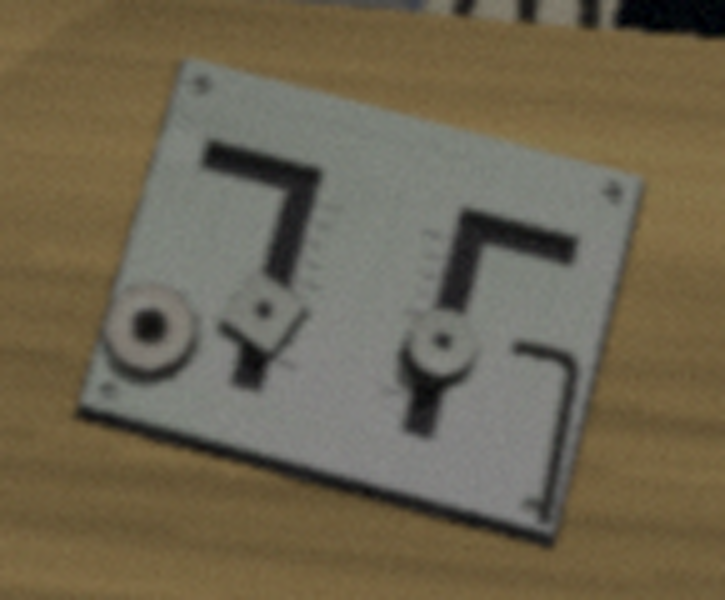

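The crop shows the round head at crop (440,342), in the right slot. The square head is in the left slot, the roller near left and the hex key near right. Next I fit the plate pose from its edges and slots.

Run:
```python
from h import *
from scipy.optimize import least_squares
P=[((90,115),(185,60)),((90,-115),(643,178)),((-90,-115),(553,534)),((-90,115),(80,405)),
((52.5,-34.5),(463,208)),((52.5,-93),(578,238)),((37.5,-93),(573,264)),((52.5,93),(206,140)),((37.5,93),(203,165)),((52.5,34.5),(322,168))]
L=np.array([p[0] for p in P])/1000
pix=lambda c:(c[0]/5+204.6,c[1]/5+114.6)
W=np.array([ray_hit("top",pix(p[1]),.218)[:2] for p in P])
R=lambda a:np.array([[np.cos(a),-np.sin(a)],[np.sin(a),np.cos(a)]])
s=least_squares(lambda v:((L@R(v[2]).T+v[:2])-W).ravel(),[.52,-.09,-.25],loss="soft_l1",f_scale=.002)
print(s.x,np.round(1000*((L@R(s.x[2]).T+s.x[:2])-W),1))
x=s.x
f=lambda p:R(x[2])@(np.array(p)/1000)+x[:2]
print("corner",f((45,-42)),"end",f((45,-87)))
pin=ray_hit("top",pix((441,342)),.254)[:2]; print("pin",pin,"local",1000*R(x[2]).T@(pin-x[:2]))
sq=ray_hit("top",pix((264,310)),.240)[:2]; print("sq local",1000*R(x[2]).T@(sq-x[:2]))
```

```text
[ 0.52223188 -0.07908569 -0.17388876] [[ 1.4  0.1]
 [ 0.4  0.3]
 [ 0.2  0.1]
 [ 0.  -0.3]
 [ 0.7  0.6]
 [ 0.3 -0.8]
 [-1.4  0.3]
 [ 0.5 -0.7]
 [-1.6  1.7]
 [-0.9 -1. ]]
corner [ 0.55928668 -0.12823792] end [ 0.55150106 -0.17255929]
pin [ 0.491797  -0.1154594] local [-23.68275597 -41.09082634]
sq local [-27.50653959  42.24024866]
```

Residuals are at most 2 mm. The plate's yaw is -0.174, and the pin sits at local (-24,-41), 69 mm short of corner_right, which is consistent with the text. I'll close the hand, rise and swing over.

apply_moves(increments=[0, 0, 0.04, 0, 0, 0, 0, 0, 0.04, 0, 0, 0, 0, 0, 0.03, 0, 0, 0, 0.014, -0.034, 0, 0, 0, 0.03, 0.014, -0.034, 0, 0, 0, 0.03, 0.014, -0.034, 0, 0, 0, 0.03, 0.014, -0.034, 0, 0, 0, 0.03, 0.014, -0.034, 0, 0, 0, 0.03, 0.014, -0.034, 0, 0, 0, 0.03, 0.014, -0.034, 0, 0, 0, 0, 0.015, -0.034, 0, 0, 0, 0, 0.015, -0.034, 0, 0, 0, 0, 0.015, -0.034, 0, 0, 0, 0, 0.015, -0.034, 0, 0, 0, 0, 0.015, -0.034, 0, 0, 0, 0, 0.015, -0.034, 0, 0, 0, 0], hand=1, force=20)

```text
t: 2.13
eef_pos: [0.4224, 0.1745, 0.3513]
ee_rot: [-3.136, 0.003, -1.725]
force: [1.5, 0.1, 0.2]
width: 0.0003
```

apply_moves(increments=[0.0035, -0.035, 0, 0, 0, -0.01, 0.0035, -0.035, 0, 0, 0, -0.01, 0.0035, -0.035, 0, 0, 0, 0, 0.0035, -0.035, 0, 0, 0, 0, 0.0035, -0.035, 0, 0, 0, 0, 0.0035, -0.035, 0, 0, 0, 0, 0.0035, -0.035, 0, 0, 0, 0, 0.0025, -0.035, -0.01, 0, 0, 0, 0, 0, -0.03, 0, 0, 0, 0, 0, -0.02, 0, 0, 0, 0, 0, 0, 0, 0, 0])

```text
t: 3.05
eef_pos: [0.4483, -0.1281, 0.2942]
ee_rot: [-3.124, 0.007, -1.755]
force: [-0.7, -0.1, -1.9]
width: 0.0003
```

Run:
```python
from h import *
s=arm.get_state(); print(s["eef_pos"],s["ee_rot"],s["force"],s["q"])
save("wrist","pics/w1.png")
im=save("top","pics/top2.png"); 
a=cv2.imread("pics/w1.png"); b=cv2.resize(cv2.imread("pics/top2.png")[115:235,205:350],None,fx=3,fy=3)
c=np.zeros((384,512+435,3),np.uint8); c[:,:512]=a; c[:360,512:]=b
cv2.imwrite("pics/c2.png",cv2.resize(c,None,fx=.84,fy=.84))
```

```text
[ 0.44831895 -0.12807417  0.29420908] [-3.12396944  0.006931   -1.75546785] [-0.74047212 -0.11327436 -1.93919191] [ 1.44948440e-01 -4.02055402e-02 -3.43733890e-01 -8.99095399e-04
 -1.24835027e+00  1.24139214e+00]
```

View pics/c2.png

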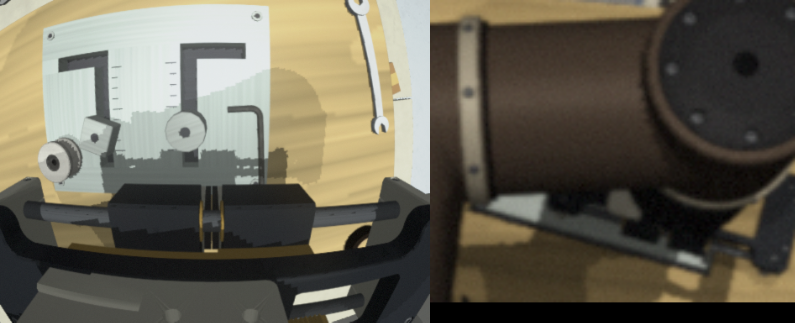

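The wrist view shows the round pin ahead of the fingers at (185,130), the square pin at (95,135) and the path clear. The arm blocks the top view. I'll correct the tilt and descend behind the pin.

apply_moves(increments=[0.003, 0.019, 0, -0.004, 0.018, 0.01, 0, 0, -0.02, 0, 0, 0, 0, 0, -0.02, 0, 0, 0, 0, 0, -0.015, 0, 0, 0, 0, 0, 0, 0, 0, 0, 0, 0, 0, 0, 0, 0])

```text
t: 3.65
eef_pos: [0.4592, -0.1042, 0.2525]
ee_rot: [-3.122, 0.002, -1.735]
force: [0.6, 0.4, 1.0]
width: 0.0004
```

apply_moves(increments=[-0.008, -0.005, 0, 0.003, 0.019, -0.01, 0, 0, 0, 0, 0, 0, 0, 0, -0.01, 0, 0, 0, 0, 0, -0.006, 0, 0, 0, 0, 0, 0, 0, 0, 0])

```text
t: 4.07
eef_pos: [0.4533, -0.1088, 0.2412]
ee_rot: [-3.134, 0.003, -1.744]
force: [0.5, -0.5, -0.5]
width: 0.0008
```

apply_moves(increments=[0.0079, -0.0014, -0.003, 0, 0.006, 0, 0.0079, -0.0014, 0, 0, 0, 0, 0.0079, -0.0014, 0, 0, 0, 0, 0.0079, -0.0014, 0, 0, 0, 0, 0.0079, -0.0014, 0, 0, 0, 0, 0.0079, -0.0014, 0, 0, 0, 0, 0, 0, 0, 0, 0, 0])

```text
t: 4.65
eef_pos: [0.5043, -0.1187, 0.2374]
ee_rot: [3.139, 0.001, -1.744]
force: [-0.3, 0.1, -0.7]
width: 0.0001
```

```bash
cat >> h.py <<'E'
X=np.array([.52223,-.07909,-.17389]); 
def loc(p):
    c,s=np.cos(X[2]),np.sin(X[2]); d=np.array(p[:2])-X[:2]
    return np.round(1000*np.array([c*d[0]+s*d[1],-s*d[0]+c*d[1]]),1)
def wrist_hit(px,z,s):
    m=optics.camera_model("wrist"); from scipy.spatial.transform import Rotation as R
    u=np.array([px[0]-m["cx"],px[1]-m["cy"]]); r=np.hypot(*u); th=r/m["fx"]
    d=np.array([np.sin(th)*u[0]/r,-np.sin(th)*u[1]/r,-np.cos(th)])
    T=np.array(m["T_tool_cam"]); Q=R.from_euler("xyz",s["ee_rot"]).as_matrix()
    o=Q@T[:3,3]+s["eef_pos"]; w=Q@T[:3,:3]@d
    return o+w*(z-o[2])/w[2]
def st():
    s=arm.get_state(); print("tcp",np.round(s["eef_pos"],4),"loc",loc(s["eef_pos"]),"rot",np.round(s["ee_rot"],3),"F",np.round(s["force"],1),s["t"]); return s
E
python3 - <<'E'
from h import *
s=st(); save("wrist","pics/w2.png")
for n in ("round_pin","square_pin"):
  for r in finder.landmark_of("wrist",n)[:2]: print(n,r,loc(wrist_hit(r["point"],.218,s)))
E
```

```text
tcp [ 0.5043 -0.1187  0.2374] loc [-10.8 -42.2] rot [ 3.139e+00  1.000e-03 -1.744e+00] F [-0.3  0.1 -0.7] 4.65
round_pin {'point': [250.4, 189.7], 'conf': 0.93} [ 16.1 -39.8]
square_pin {'point': [122.9, 249.6], 'conf': 0.93} [-25.7  45.4]
```

View pics/w2.png

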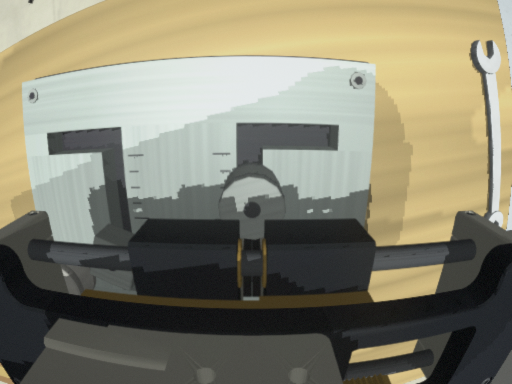

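The wrist view shows the pin in contact ahead of the fingers, head about (252,190), and the finder puts it at local x≈16. Pushing works at low force. I'll continue, slower towards the wall.

apply_moves(increments=[0.0079, -0.0014, 0, 0, 0, 0, 0.0069, -0.0012, 0, 0, 0, 0, 0.004, -0.0007, 0, 0, 0, 0, 0.003, -0.0005, 0, 0, 0, 0, 0.002, -0.0004, 0, 0, 0, 0, 0, 0, 0, 0, 0, 0])

```text
t: 5.3
eef_pos: [0.5274, -0.123, 0.2379]
ee_rot: [3.137, 0.001, -1.744]
force: [-3.9, 1.5, 3.3]
width: 0.0003
```

```bash
python3 -c "
from h import *
st()"
```

```text
tcp [ 0.5274 -0.123   0.2379] loc [ 12.7 -42.4] rot [ 3.137e+00  1.000e-03 -1.744e+00] F [-3.9  1.5  3.3] 5.3
```

apply_moves(increments=[0.003, -0.0005, 0, 0, 0, 0, 0.002, -0.0004, 0, 0, 0, 0, 0.002, -0.0004, 0, 0, 0, 0])

```text
t: 5.55
eef_pos: [0.5347, -0.1242, 0.2377]
ee_rot: [3.138, 0.001, -1.744]
force: [-1.0, -0.2, 0.1]
width: 0.0008
```

apply_moves(increments=[0.002, -0.0004, 0, 0, 0, 0, 0.002, -0.0004, 0, 0, 0, 0])

```text
t: 5.72
eef_pos: [0.5372, -0.1251, 0.2376]
ee_rot: [3.134, 0.001, -1.744]
force: [-14.8, 4.8, 11.8]
width: 0.0006
```

The force step to 15 N means the shank is against the far wall at the corner. I'll back off, rise, move to the inner side and take a look.

apply_moves(increments=[-0.006, 0.001, 0, 0, 0, 0, -0.006, 0.001, 0, 0, 0, 0, 0, 0, 0.02, 0, 0, 0, 0, 0, 0.025, 0, 0, 0, 0, 0, 0, 0, 0, 0, 0.015, 0.015, 0, 0, 0, 0, 0.015, 0.015, 0, 0, 0, 0, 0.013, 0.014, 0, 0, 0, 0, 0, 0, 0, 0, 0, 0, 0, 0, 0, 0, 0, 0])

```text
t: 6.55
eef_pos: [0.5718, -0.0752, 0.2854]
ee_rot: [-3.141, 0.003, -1.744]
force: [-0.2, -0.7, -0.2]
width: 0.0005
```

Run:
```python
from h import *
s=st(); save("wrist","pics/w3.png")
for n in ("round_pin","square_pin"):
  for r in finder.landmark_of("wrist",n)[:2]: print(n,r,loc(wrist_hit(r["point"],.218,s)))
```

```text
tcp [ 0.5718 -0.0752  0.2854] loc [48.1 12.4] rot [-3.141e+00  3.000e-03 -1.744e+00] F [-0.2 -0.7 -0.2] 6.55
round_pin {'point': [321.9, 202.4], 'conf': 0.92} [ 51.4 -39.9]
square_pin {'point': [265.2, 245.9], 'conf': 0.29} [14.9  3.3]
```

View pics/w3.png

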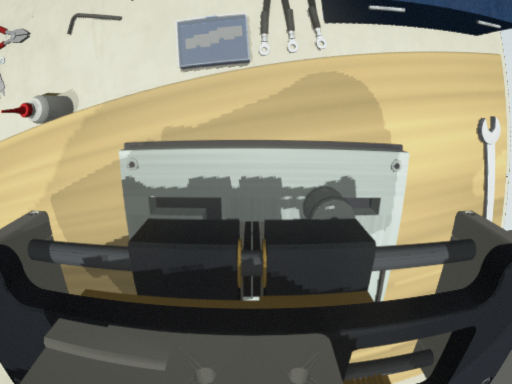

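The wrist view shows the head at the corner, at (325,203), and the fingers on its inner side. I'll descend with a small x correction, then push towards local -y.

apply_moves(increments=[-0.002, 0, -0.015, 0, 0, 0, 0, 0, -0.015, 0, 0, 0, 0, 0, -0.01, 0, 0, 0, 0, 0, -0.004, 0, 0, 0, 0, 0, 0, 0, 0, 0])

```text
t: 7.12
eef_pos: [0.568, -0.0774, 0.2401]
ee_rot: [-3.14, 0.003, -1.746]
force: [0.1, 0.0, -0.0]
width: 0.0007
```

```bash
python3 -c "
from h import *
st()"
```

```text
tcp [ 0.568  -0.0774  0.2401] loc [44.8  9.6] rot [-3.140e+00  3.000e-03 -1.746e+00] F [ 0.1  0.  -0. ] 7.1167
```

apply_moves(increments=[-0.0009, -0.0049, -0.002, 0, 0, 0, -0.0009, -0.0049, 0, 0, 0, 0, -0.0005, -0.003, 0, 0, 0, 0, -0.0005, -0.003, 0, 0, 0, 0, -0.0005, -0.003, 0, 0, 0, 0, -0.0005, -0.003, 0, 0, 0, 0, -0.0005, -0.003, 0, 0, 0, 0])

```text
t: 7.7
eef_pos: [0.5649, -0.104, 0.2414]
ee_rot: [-3.135, 0.005, -1.746]
force: [-0.3, 2.4, 1.6]
width: 0.0007
```

```bash
python3 -c "
from h import *
st()"
```

```text
tcp [ 0.5649 -0.104   0.2414] loc [ 46.3 -17.1] rot [-3.135  0.005 -1.746] F [-0.3  2.4  1.6] 7.7
```

apply_moves(increments=[-0.0012, -0.0049, -0.001, 0, 0, 0, -0.0012, -0.0049, -0.001, 0, 0, 0, -0.0009, -0.0049, 0, 0, 0, 0, -0.0009, -0.0049, 0, 0, 0, 0, -0.0005, -0.003, 0, 0, 0, 0])

```text
t: 8.12
eef_pos: [0.5602, -0.1269, 0.2407]
ee_rot: [-3.133, 0.008, -1.745]
force: [-1.3, 3.9, 1.7]
width: 0.0005
```

apply_moves(increments=[-0.0004, -0.002, 0, 0, 0, 0, -0.0004, -0.002, 0, 0, 0, 0])

```text
t: 8.28
eef_pos: [0.559, -0.1316, 0.2406]
ee_rot: [-3.133, 0.008, -1.745]
force: [-1.2, 3.9, 2.6]
width: 0.0002
```

```bash
python3 -c "
from h import *
st()"
```

```text
tcp [ 0.559  -0.1316  0.2406] loc [ 45.3 -45.3] rot [-3.133  0.008 -1.745] F [-1.2  3.9  2.6] 8.2833
```

apply_moves(increments=[-0.0004, -0.002, 0, 0, 0, 0, -0.0004, -0.002, 0, 0, 0, 0])

```text
t: 8.45
eef_pos: [0.5582, -0.1359, 0.2407]
ee_rot: [-3.133, 0.008, -1.745]
force: [-0.5, 3.9, 2.4]
width: 0.0006
```

apply_moves(increments=[-0.0003, -0.0015, 0, 0, 0, 0, -0.0003, -0.0015, 0, 0, 0, 0])

```text
t: 8.62
eef_pos: [0.5577, -0.1391, 0.2407]
ee_rot: [-3.133, 0.008, -1.745]
force: [-1.1, 4.5, 2.9]
width: 0.0003
```

apply_moves(increments=[-0.0003, -0.0015, 0, 0, 0, 0, -0.0003, -0.0015, 0, 0, 0, 0])

```text
t: 8.78
eef_pos: [0.5571, -0.1423, 0.2407]
ee_rot: [-3.133, 0.009, -1.745]
force: [-1.1, 7.8, 4.8]
width: 0.0008
```

Run:
```python
from h import *
s=st(); save("wrist","pics/w4.png")
for n in ("round_pin","end_right"):
  for r in finder.landmark_of("wrist",n)[:2]: print(n,r,loc(wrist_hit(r["point"],.218,s)))
```

```text
tcp [ 0.5571 -0.1423  0.2407] loc [ 45.3 -56.2] rot [-3.133  0.009 -1.745] F [-1.1  7.8  4.8] 8.7833
round_pin {'point': [301.0, 226.3], 'conf': 0.66} [ 48. -85.]
```

View pics/w4.png

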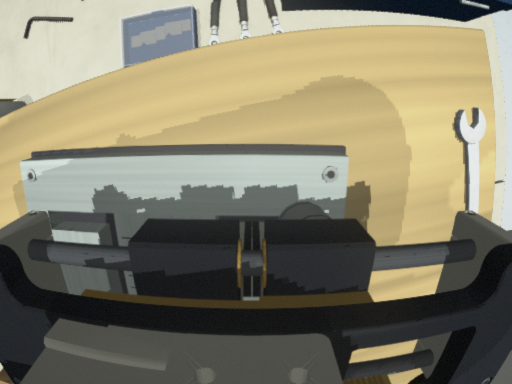

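The wrist view shows the head just right of the fingers at (303,212), near the pocket's end. The force is starting to rise, so I'll press gently until it steps clearly.

apply_moves(increments=[-0.0003, -0.0015, 0, 0, 0, 0, -0.0003, -0.0015, 0, 0, 0, 0])

```text
t: 9.1
eef_pos: [0.5575, -0.1433, 0.2414]
ee_rot: [-3.131, 0.012, -1.744]
force: [-0.9, 12.9, 7.8]
width: 0.0005
```

apply_moves(increments=[-0.0004, -0.002, 0, 0, 0, 0, -0.0004, -0.002, 0, 0, 0, 0])

```text
t: 9.27
eef_pos: [0.558, -0.1444, 0.2425]
ee_rot: [-3.128, 0.017, -1.743]
force: [-1.7, 12.7, 5.0]
width: 0.0003
```

Motion has stalled at about 13 N, so the pin is on the end wall. I'll back away in +y, rise, and clear to the left for the check.

apply_moves(increments=[0.0005, 0.003, 0, 0, 0, 0, 0.001, 0.006, 0, 0, 0, 0, 0.002, 0.01, 0, 0, 0, 0, 0, 0, 0.02, 0, 0, 0, 0, 0, 0.03, 0, 0, 0, 0, 0, 0.04, 0, 0, 0, -0.01, 0.035, 0.02, 0, 0, 0, -0.01, 0.035, 0, 0, 0, 0, -0.01, 0.035, 0, 0, 0, 0, -0.01, 0.035, 0, 0, 0, 0, -0.01, 0.035, 0, 0, 0, 0, -0.01, 0.035, 0, 0, 0, 0, -0.01, 0.035, 0, 0, 0, 0, -0.01, 0.035, 0, 0, 0, 0, -0.01, 0.035, 0, 0, 0, 0, 0, 0, 0, 0, 0, 0])

```text
t: 10.6
eef_pos: [0.4639, 0.2018, 0.3527]
ee_rot: [-3.133, 0.006, -1.754]
force: [1.1, -1.0, 0.6]
width: 0.0006
```

Run:
```python
from h import *
s=st()
for c in ("top","scene"): 
    save(c,f"pics/{c}3.png")
    for n in ("round_pin","square_pin"):
        for r in finder.landmark_of(c,n)[:2]: print(c,n,r,loc(ray_hit(c,r["point"],.218)))
a=cv2.resize(cv2.imread("pics/top3.png")[115:235,205:350],None,fx=5,fy=5,interpolation=cv2.INTER_CUBIC)
cv2.imwrite("pics/top3c.png",a)
```

```text
tcp [0.4639 0.2018 0.3527] loc [-106.1  266.6] rot [-3.133  0.006 -1.754] F [ 1.1 -1.   0.6] 10.6
top round_pin {'point': [316.4, 167.0], 'conf': 0.53} [ 38.1 -86.3]
top square_pin {'point': [257.7, 179.7], 'conf': 0.44} [-29.5  41.1]
scene round_pin {'point': [313.4, 190.1], 'conf': 0.72} [ 52.3 -79.7]
scene round_pin {'point': [300.3, 212.6], 'conf': 0.37} [-31.4 -93.7]
scene square_pin {'point': [255.8, 186.8], 'conf': 0.52} [-23.4  40. ]
```

View pics/top3c.png

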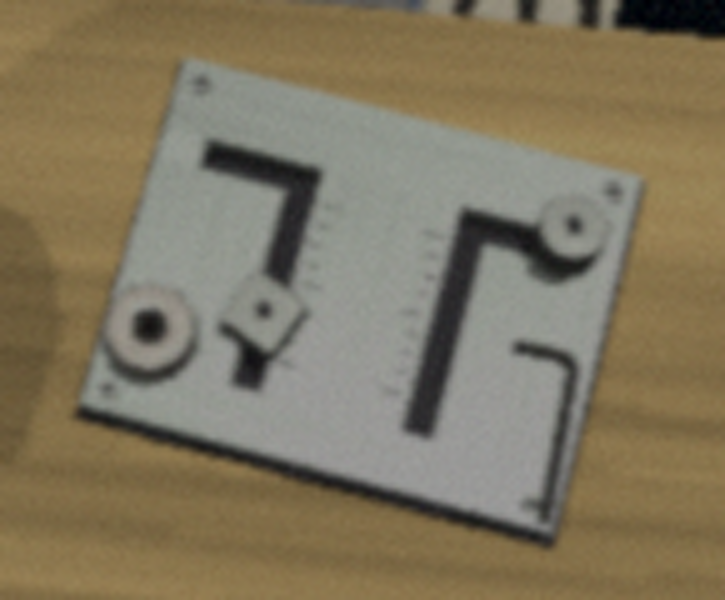

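The round head is at the pocket's end (573,226), and nothing else has moved. I'll compute its local position from the head top.

Run:
```python
from h import *
g=cv2.imread("pics/top3.png")
for c in ((573,226),): print(loc(ray_hit("top",(c[0]/5+204.6,c[1]/5+114.6),.254)))
a=cv2.resize(g[145:180,300:345],None,fx=16,fy=16,interpolation=cv2.INTER_CUBIC)
b=cv2.resize(cv2.imread("pics/scene3.png")[150:240,220:340],None,fx=6,fy=6,interpolation=cv2.INTER_CUBIC)
cv2.imwrite("pics/s3.png",b)
```

```text
[ 46.1 -86.3]
```

View pics/s3.png

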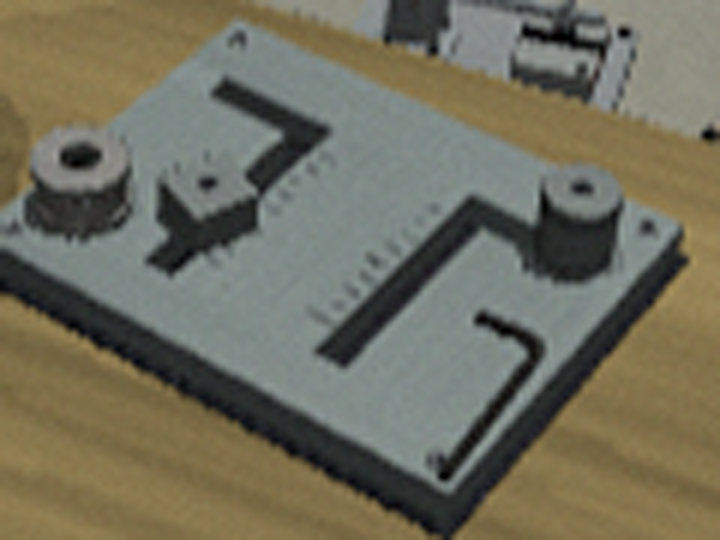

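```bash
python3 -c "
from h import *
st(); print(arm.job_done())"
```

```text
tcp [0.4656 0.1963 0.3531] loc [-103.4  261.4] rot [-3.133  0.005 -1.759] F [ 0.  -0.1  0.3] 10.9
the job is handed in; nothing more can be done
None
```

The round stop pin now stands at the closed end of the right slot's lock pocket. I pushed it there with the closed fingers, along the long leg to the corner and then sideways into the pocket. I did not grip or lift it. The job was handed in at about 11 s.

**Pin home:** The force stepped up to about 15 N at the corner wall. At the pocket's end the motion stalled at about 13 N, against about 4 N while it slid. The last top view puts the pin at local (46.1, -86.3) mm against a nominal (45, -87), which is within the measuring error, and it stands upright.

**Other things:** The square pin, roller and hex key show no movement. The last views were cropped to the plate, so the loose things elsewhere on the board were not rechecked. The hand is clear, up and to the left, with near-zero force.

**Disagreements:** The finder's own round-pin points were several millimetres off: top (38, -86) and scene (52, -80). They had middling confidence (0.53 and 0.72), so I went by the head-top measurement and the force. On the last push the tool rode up about 1 mm against the stalled pin.

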